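# Lay the rice-cake cartons down on the packing board

### The job

Push the two tall cartons over with the fingertips, high on their near broad side, so that both fall away from the robot and end up lying flat on their broad sides, wholly inside the rectangle outlined on the packing board. Only push them: do not lift or carry them. Leave the round jar standing in their row where it is, and do not disturb anything else on the table.

Things in the scene. Friction and masses are not known exactly. Their poses are not given: they have to be found in the camera images.
- board: fixed white plastic packing board, 340 mm (x) by 440 mm (y), 12 mm thick; origin: centre of its underside, x away from the robot (turned up to 0.32 rad). A black line outlines a rectangle on it: x -100 to +90, y -180 to +180 mm in its frame (outer edges). Two cartons and the jar stand in a row in any order, at y about -120, 0, +120 mm, astride the rectangle's near line
- carton_a: first closed takeaway carton, plain brown card, white paper band, 45 mm thick (its x), 75 mm wide (y), 150 mm tall (z), 180 to 365 g, rigid. Origin: centre of its underside. Starts upright on the board, its x axis pointing over the rectangle (within 0.1 rad of the board's x), standing astride the rectangle's near line, its front lower edge 5 to 20 mm inside it
- carton_a_foot_l (a point): point on carton_a: middle of the thickness at the bottom (z = 0), +y narrow side
- carton_a_foot_r (a point): point on carton_a: middle of the thickness at the bottom (z = 0), -y narrow side
- carton_a_top_l (a point): point on carton_a: middle of the thickness at the top (z = 150 mm), +y narrow side
- carton_a_top_r (a point): point on carton_a: middle of the thickness at the top (z = 150 mm), -y narrow side
- carton_a_mid (a point): centre of carton_a, 75 mm above its underside. Pushed slowly along its x axis, 125 mm above the board, the carton tips about its front lower edge, hardly sliding; after about 40 mm of push (a lean of 0.3 rad) it overbalances and falls by itself
- carton_b: second, identical closed takeaway carton, plain brown card, white paper band, 45 mm thick (its x), 75 mm wide (y), 150 mm tall (z), 180 to 365 g, rigid. Origin: centre of its underside. Starts upright on the board, its x axis pointing over the rectangle (within 0.1 rad of the board's x), standing astride the rectangle's near line, its front lower edge 5 to 20 mm inside it
- carton_b_foot_l (a point): point on carton_b: middle of the thickness at the bottom (z = 0), +y narrow side
- carton_b_foot_r (a point): point on carton_b: middle of the thickness at the bottom (z = 0), -y narrow side
- carton_b_top_l (a point): point on carton_b: middle of the thickness at the top (z = 150 mm), +y narrow side
- carton_b_top_r (a point): point on carton_b: middle of the thickness at the top (z = 150 mm), -y narrow side
- carton_b_mid (a point): centre of carton_b, 75 mm above its underside. Pushed slowly along its x axis, 125 mm above the board, the carton tips about its front lower edge, hardly sliding; after about 40 mm of push (a lean of 0.3 rad) it overbalances and falls by itself
- jar: round clear jar with steel lid, 66 mm across, 105 mm tall, standing in the row with the cartons; origin: centre of its underside; to be left alone
- tape: roll of clear tape lying flat on the board's far strip beyond the rectangle, 60 mm across, 24 mm high; origin: its underside; a bystander
- bowl: empty black bowl, 160 mm across, 60 mm high, left of the board; origin: its underside; a bystander
- cup: paper cup, 72 mm across, 85 mm high, left of the board; origin: its underside; a bystander
- spoon: wooden spoon lying on the table, 220 mm long, right of the board; origin: on its underside, along the handle; a bystander
- tub: open clear plastic tub 150 x 130 x 70 mm, right of the board; origin: its underside; a bystander
Mind the look-alikes: they are no part of the job. Leave any red look-alike of the carton_a alone. What is shaped like the carton_b but yellow is not meant.

How it is judged (in metres and radians):
At the end, for the whole second after the job is handed in: Both cartons lie on a broad side on the board (within 0.06 rad of flat lengthwise and 0.1 rad sideways, not propped on anything), at rest, with all corners inside the outer edge of the outlined rectangle (3 mm allowance); the jar stands upright within 15 mm of where it was (x of carton_a_foot_l in the frame of board between -0.103 and 0.093 m and y of carton_a_foot_l in the frame of board between -0.183 and 0.183 m and x of carton_a_foot_r in the frame of board between -0.103 and 0.093 m and y of carton_a_foot_r in the frame of board between -0.183 and 0.183 m and x of carton_a_top_l in the frame of board between -0.103 and 0.093 m and y of carton_a_top_l in the frame of board between -0.183 and 0.183 m and x of carton_a_top_r in the frame of board between -0.103 and 0.093 m and y of carton_a_top_r in the frame of board between -0.183 and 0.183 m and angle between carton_a's own z axis and vertical between 1.51 and 1.63 rad and (angle between carton_a's own x axis and vertical below 0.1 rad or angle between carton_a's own x axis and vertical above 3.04 rad) and height (world z) of each of carton_a_mid, carton_b_mid below 0.04 m and linear speed of each of carton_a, carton_b below 0.02 m/s and angular speed of each of carton_a, carton_b below 0.1 rad/s and x of carton_b_foot_l in the frame of board between -0.103 and 0.093 m and y of carton_b_foot_l in the frame of board between -0.183 and 0.183 m and x of carton_b_foot_r in the frame of board between -0.103 and 0.093 m and y of carton_b_foot_r in the frame of board between -0.183 and 0.183 m and x of carton_b_top_l in the frame of board between -0.103 and 0.093 m and y of carton_b_top_l in the frame of board between -0.183 and 0.183 m and x of carton_b_top_r in the frame of board between -0.103 and 0.093 m and y of carton_b_top_r in the frame of board between -0.183 and 0.183 m and angle between carton_b's own z axis and vertical between 1.51 and 1.63 rad and (angle between carton_b's own x axis and vertical below 0.1 rad or angle between carton_b's own x axis and vertical above 3.04 rad) and angle between jar's own z axis and vertical below 0.1 rad and distance of jar from where it was at the start of the episode below 0.015 m); the robot touches nothing.
It fails at once if carton_a is lifted: its middle rises over 20 mm above its standing height, or over 30 mm once it lies flat (height (world z) of carton_a_mid above 0.107 m or (angle between carton_a's own z axis and vertical above 1.45 rad and height (world z) of carton_a_mid above 0.065 m)).
It fails at once if carton_b is lifted: its middle rises over 20 mm above its standing height, or over 30 mm once it lies flat (height (world z) of carton_b_mid above 0.107 m or (angle between carton_b's own z axis and vertical above 1.45 rad and height (world z) of carton_b_mid above 0.065 m)).
It fails at once if the jar is tipped or moved by more than 15 mm (angle between jar's own z axis and vertical above 0.3 rad or distance of jar from where it was at the start of the episode above 0.015 m).
It fails at once if another thing on the table is moved by more than 20 mm (distance of any of tape, bowl, cup, spoon, tub from where it was at the start of the episode above 0.02 m).
It also fails if it takes over 37 s, if anything falls off the work surface, if the arm or the gripper's body presses on something with over 40 N, if the wrist force passes 120 N, or if a joint passes its speed limit or range.

### The arm

A 6-joint arm with a two-finger parallel gripper is mounted at the origin on the work surface. World frame = base frame: x ahead of the robot, y to its left, z up, the work surface at z = 0. Lengths are in m, angles in degrees, forces in N, time in s.
With the tool pointing down it reaches from about 0.4 to 0.825 m from the base axis. Payload 7 kg.
Tool frame: the origin (TCP) lies on the mounting face of the last link; the fingertips stand 178 mm ahead of it and the grasp point (between the pads) lies 159 mm ahead of it; z points along the fingers, y is the line along which they close (so a half turn about z gives the same grasp; the last joint's range is limited). The gripper opens to 88 mm and grips with 3 to 60 N. Pads are 19 mm wide; open, the fingers measure 130 mm over their backs; the gripper's body (78 mm by 193 mm) begins 47 mm behind the grasp point.
Start: joints at [-50.128, 20.546, 0.682, 0, -70.136, -16.507], TCP at [0.268, -0.62, 0.405] pointing down, gripper open.
Joint ranges: [-176.03, 176.03], [-82.01, 121.73], [-58.28, 71.71], [-173.87, 95.51], [-174.79, -0.11], [-173.66, 173.66]. Speed limits (degrees/s): [136.94, 136.94, 172.46, 180, 180, 180].

### API

Orientations are given as a 3x3 rotation matrix whose columns are the frame's x, y, z axes.
In Python, from cell import manip gives the robot as it stands.
- The arm moves only by the tool step_arm, never from a script. Its argument "targets" is a list of rows, each a list of 5 numbers: the closure, from 0 (fully open) to 1 (shut), then the shift along the tool's x, y, z in m, then the turn about the tool's z in degrees. In form: [[hand, x, y, z, spin], ...]. A call has exactly 8 rows; each row is the pose to reach, as a shift and turn from the pose commanded when the call began, along the tool's axes at that moment; what a row does not reach only later rows make up. A row lasts 1/8 s, in which the tool goes at most 62.5 mm and 10.7 degrees, less where a joint would pass 70% of its speed; a pose out of reach is approached as far as the arm can. A call with a gripper value outside its range is refused whole. The fingers move at their own pace and stop on an object; "newtons" is the grip in N (left out, the last holds). Time passes only in rows, so rows that repeat a pose let the fingers close, or fill a call up. It gives the time, the measured TCP pose, the force, the opening and the grip force at its end, in the units of the state.
- manip.observe(): the state, without advancing time (a new reading comes with each control period).
- manip.capture(name): name is "scene" or "side" or "wrist"; returns a dict with "frame" (480x640x3 uint8, red, green, blue), "fov_y" (degrees; the focal length in pixels is half the picture's height over the tangent of half this angle, whatever the lens; pixels are square), "cx", "cy" (the principal point, pixels), "R" (3x3) and "t" (3): a world point X has camera coordinates R X + t; the wrist camera has in their place "mount" (4x4, takes a point from camera to tool coordinates, whose origin is the TCP and whose axes are the flange's). Camera axes: x right, y down, z forward; pixel columns grow to the right and rows downward; lengths in m; the calibration is good to about 2 mm. A picture is of the moment at which its call begins: read the wrist's pose just before it. There is no depth.
- manip.finish_job(): hands the job in; it is judged then, once.
Trained networks look in a picture, given as the dict that the camera call returned (one of the last four; its "shot" number tells which), for a name from the list of things; names that differ only in an ending like _2 or _b are one class to them, and where a whole thing is asked for, a point or a joint stands for the part that bears it (a point fixed in the world has none). Each returns a list of dicts, best first, with "p" (0 to 1); they miss things now and then, are a little off and sometimes report something else, mostly with a low value. They report only what shows in the picture. A call takes as long as a camera call. They do not tell look-alikes from the thing itself.
- manip.cut_out(picture, query): "pixels" (480x640 bool, what is visible of it) and "xy" ([column, row] in pixels, amid what is visible of it).
- manip.pinpoint(picture, query): "xy" ([column, row] in pixels: a listed point, or the origin of a listed thing).
The state is a dict: "t": time; "q": joint angles; "qvel": joint speeds; "joint_efforts": joint torques, N m; "ee_pos": TCP position; "ee_rot": TCP orientation; "wrist_force": force on the tool from outside, world axes, zero at the start; "torque": the same for the moment, N m; "gripper_width": finger opening in m; "finger_force": force on a finger pad.
Only numpy, scipy, OpenCV 4.12 (cv2) and the standard library are available. Lean on these libraries where they do the work, as an engineer would, in place of code of your own. Each camera call takes 0.05 s, during which the arm holds its last target. There are 200 camera calls.

## Working session

There is one attempt and no reset: what is moved stays moved. The work goes in short steps, Python scripts to look and compute and a tool call to move; the robot and the scene stay as the last step left them, time stands still between calls to the robot, and variables do not carry over. Pictures are saved under pics/ and viewed, at most 10 in all, crops included, and the job is handed in when it is done.

Besides the shell and the picture viewer there is one more tool, called by a JSON object that holds its "name" and its "arguments". step_arm: Moves the arm, as the interface text tells. Its arguments: {"type":"object","properties":{"targets":{"type":"array","items":{"type":"array","items":{"type":"number"}}},"newtons":{"type":"number"}},"required":["targets"]}

```bash
mkdir -p pics; ls; cat > h.py <<'E'
import numpy as np, cv2
from cell import manip
def K(p):
    f=p["frame"].shape[0]/2/np.tan(np.radians(p["fov_y"])/2); return f,p["cx"],p["cy"]
def ray(p,xy):
    f,cx,cy=K(p); R=np.array(p["R"]);t=np.array(p["t"])
    d=R.T@np.array([(xy[0]-cx)/f,(xy[1]-cy)/f,1]); return -R.T@t,d
def onz(p,xy,z):
    o,d=ray(p,xy); return o+d*(z-o[2])/d[2]
def proj(p,X):
    f,cx,cy=K(p); c=np.array(p["R"])@np.array(X)+np.array(p["t"]); return np.array([cx+f*c[0]/c[2],cy+f*c[1]/c[2]])
def save(p,n): cv2.imwrite("pics/"+n,p["frame"][:,:,::-1])
E
python3 - <<'E'
from h import *
for n in ["scene","side"]:
    p=manip.capture(n); save(p,n+"0.png")
    print(n,p["fov_y"],np.round(p["t"],3).tolist(),(-np.array(p["R"]).T@p["t"]).round(3))
    for q in ["board","jar","tape","bowl","cup","spoon","tub","carton_a","carton_a_foot_l","carton_a_foot_r","carton_a_top_l","carton_a_top_r","carton_a_mid"]:
        for d in manip.pinpoint(p,q)[:4]:
            if d["p"]>.15: print(q,np.round(d["xy"],1).tolist(),round(d["p"],2),onz(p,d["xy"],0.012 if q!="board" else 0)[:2].round(3))
print(manip.observe())
E
```

```text
pics
scene 45.64132143651787 [-0.133, -0.361, 1.887] [ 1.444 -0.211  1.256]
board [334.9, 293.4] 0.96 [ 0.672 -0.003]
board [145.2, 234.6] 0.73 [ 0.366 -0.475]
jar [276.7, 265.4] 0.66 [ 0.56  -0.135]
tape [385.3, 328.8] 0.65 [0.807 0.092]
bowl [486.3, 220.0] 0.75 [0.535 0.473]
cup [461.2, 198.0] 0.86 [0.44  0.434]
cup [385.3, 325.2] 0.2 [0.797 0.095]
spoon [142.3, 234.0] 0.89 [ 0.372 -0.48 ]
tub [152.1, 319.7] 0.96 [ 0.654 -0.465]
tub [275.1, 264.0] 0.2 [ 0.554 -0.139]
carton_a [339.5, 209.5] 0.9 [0.405 0.075]
carton_a [294.7, 218.4] 0.8 [ 0.41  -0.057]
carton_a [360.7, 243.3] 0.78 [0.537 0.102]
carton_a [324.5, 255.2] 0.66 [ 0.555 -0.004]
carton_a_foot_l [350.6, 250.6] 0.93 [0.555 0.069]
carton_a_foot_l [332.8, 201.6] 0.87 [0.371 0.063]
carton_a_foot_l [344.1, 216.2] 0.82 [0.433 0.082]
carton_a_foot_l [376.2, 244.9] 0.58 [0.552 0.143]
carton_a_foot_r [350.6, 250.6] 0.93 [0.555 0.069]
carton_a_foot_r [332.8, 201.6] 0.87 [0.371 0.063]
carton_a_foot_r [344.1, 216.2] 0.82 [0.433 0.082]
carton_a_foot_r [376.2, 244.9] 0.58 [0.552 0.143]
carton_a_top_l [347.7, 180.3] 0.94 [0.298 0.127]
car
[... 1953 characters left out ...]
  -7.01368676e+01, -1.65085589e+01]), 'qvel': array([ 0.11715605, -0.02163285,  0.01812098,  0.01890632,  0.03454145,
       -0.00413866]), 'joint_efforts': array([ 3.44586424e-04, -5.82381713e+01,  2.93299574e+01,  7.00244844e+00,
        1.24589438e-02, -1.79109651e-05]), 'ee_pos': array([ 0.26768009, -0.61964911,  0.40467504]), 'ee_rot': array([[-9.18008424e-01, -3.96560882e-01,  5.46052715e-06],
       [-3.96560882e-01,  9.18008424e-01, -1.25616995e-05],
       [-3.13312759e-08, -1.36971774e-05, -1.00000000e+00]]), 'wrist_force': array([-0.65116297,  0.05078117,  0.01481359]), 'torque': array([0.02162611, 0.01188425, 0.02526472]), 'finger_force': 0.0, 'gripper_width': 0.0875469387720694}
```

View pictures.

View pics/scene0.png

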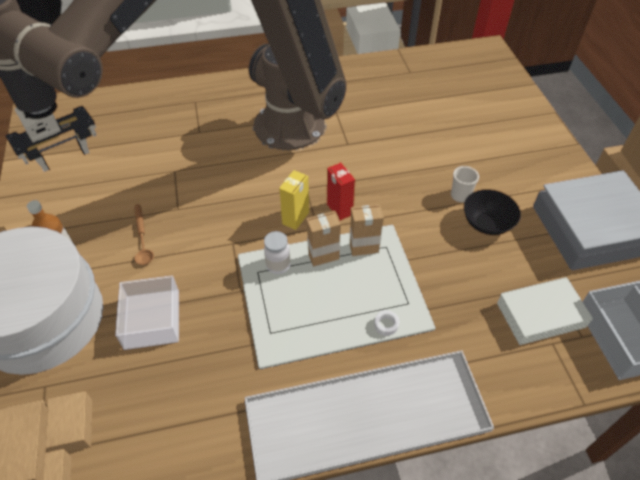

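View pics/side0.png

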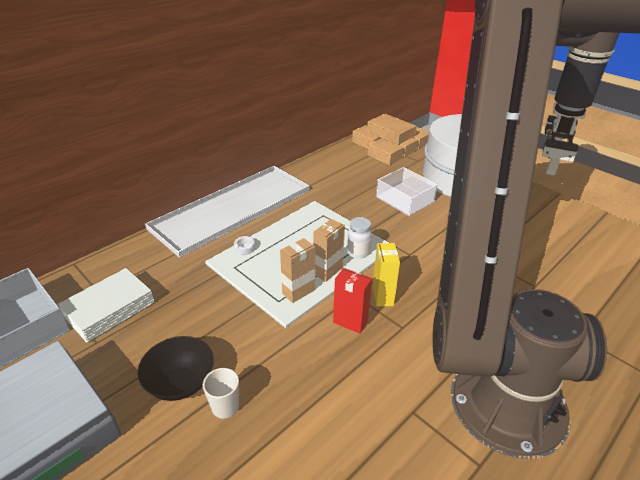

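The scene view shows these possible cartons: brown at (324,240), brown at (365,230), yellow at (294,200) and red at (340,190). The two brown ones with white bands, on the board next to the jar at (276,252), are the targets. The red and yellow ones stand on the table behind them and must be cleared. Next I rectify the view at board height and at carton-top height.

```bash
cat > rect.py <<'E'
from h import *
def rect(p,z,x0=.33,x1=.87,y0=-.27,y1=.27,s=1000):
    # rows: x decreasing downward ; cols: y decreasing rightwards
    W=[(x0,y0),(x0,y1),(x1,y1),(x1,y0)]
    src=np.float32([proj(p,(x,y,z)) for x,y in W]); dst=np.float32([((y1-y)*s,(x1-x)*s) for x,y in W])
    return cv2.warpPerspective(p["frame"],cv2.getPerspectiveTransform(src,dst),(int((y1-y0)*s),int((x1-x0)*s)),flags=cv2.INTER_CUBIC)
E
python3 - <<'E'
from rect import *
p=manip.capture("scene")
a=rect(p,.012); b=rect(p,.162,.38,.62,-.1,.2,1800)
hsv=cv2.cvtColor(a,cv2.COLOR_RGB2HSV)
m=((hsv[...,1]<40)&(hsv[...,2]>150)).astype(np.uint8)
m=cv2.morphologyEx(m,cv2.MORPH_CLOSE,np.ones((9,9)))
n,l,st,_=cv2.connectedComponentsWithStats(m); k=1+np.argmax(st[1:,4])
r=cv2.minAreaRect(np.argwhere(l==k)[:,::-1].astype(np.float32)); print(r,"x",.87-r[0][1]/1000,"y",.27-r[0][0]/1000)
cv2.imwrite("pics/r1.png",a[:,:,::-1]); cv2.imwrite("pics/r2.png",b[:,:,::-1])
q=manip.capture("side"); 
cv2.imwrite("pics/r3.png",np.hstack([rect(q,.162,.42,.62,-.1,.18,1400),rect(q,.012,.42,.62,-.1,.18,1400)])[:,:,::-1])
E
```

```text
((279.553955078125, 203.15292358398438), (343.2319030761719, 441.27740478515625), 89.02068328857422) x 0.6668470764160156 y -0.00955395507812501
```

View pics/r1.png

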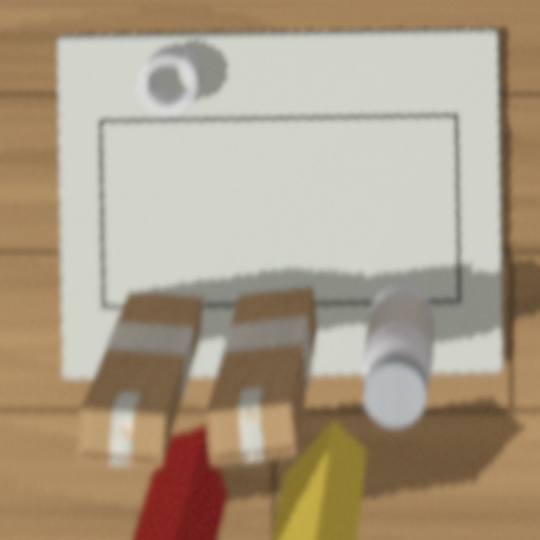

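View pics/r2.png

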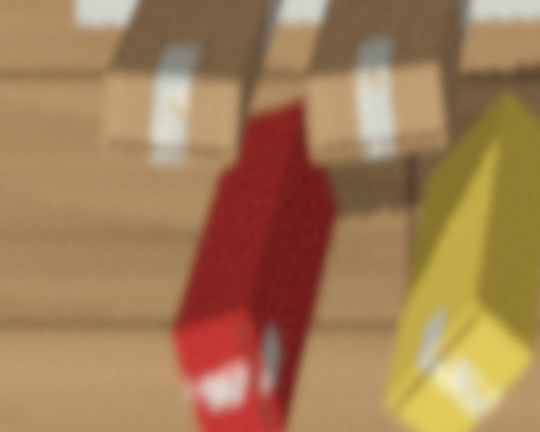

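The rectified views show these positions:

| Item | Position (m) | Yaw (rad) | Other |
|---|---|---|---|
| Board | centre about (0.667, -0.010) | about 0.014 | – |
| Left brown carton | back face centre about (0.533, 0.106) | -0.077 | front edge in r1 at (131,293)–(203,299) |
| Middle brown carton | back face centre about (0.533, -0.011) | +0.097 | front edge in r1 at (237,297)–(313,289) |
| Jar | right end of the row | – | – |
| Red and yellow | end at about x = 0.44 | – | – |

That leaves a gap of about 95 mm for the closed fingers. I start the move now.

{"name": "step_arm", "arguments": {"targets": [[1, -0.038, 0.044, 0, 2], [1, -0.076, 0.089, 0, 4], [1, -0.114, 0.134, 0, 6], [1, -0.152, 0.178, 0, 9], [1, -0.19, 0.223, 0.005, 11], [1, -0.228, 0.268, 0.01, 13], [1, -0.267, 0.312, 0.01, 15], [1, -0.305, 0.357, 0.01, 17]], "newtons": 10}}

```text
t: 2.5
ee_pos: [0.4063, -0.1692, 0.3951]
ee_rot: [[-0.994, -0.11, 0.001], [-0.11, 0.994, -0.0], [-0.001, -0.0, -1.0]]
wrist_force: [1.5, 0.1, 0.0]
gripper_width: 0.0127
finger_force: 0.0
```

{"name": "step_arm", "arguments": {"targets": [[1, -0.024, 0.054, 0, 2], [1, -0.047, 0.108, 0, 4], [1, -0.07, 0.162, 0, 6], [1, -0.094, 0.215, 0, 8], [1, -0.118, 0.269, 0, 11], [1, -0.118, 0.269, 0.01, 11], [1, -0.118, 0.269, 0.02, 11], [1, -0.118, 0.269, 0.02, 11]]}}

```text
t: 3.5
ee_pos: [0.493, 0.1085, 0.3738]
ee_rot: [[-0.997, 0.082, -0.002], [0.082, 0.997, -0.001], [0.002, -0.001, -1.0]]
wrist_force: [0.3, -0.1, 0.2]
gripper_width: 0.0004
finger_force: 0.0
```

```bash
python3 - <<'E'
from rect import *
s=manip.observe(); print(np.round(s["ee_pos"],4),np.round(s["ee_rot"],3).tolist(),s["gripper_width"])
a=manip.capture("side")
w=manip.capture("wrist")
cv2.imwrite("pics/c1.png",np.hstack([cv2.resize(a["frame"][150:390,230:470],(400,400)),cv2.resize(w["frame"],(400,300)).copy() if 0 else cv2.copyMakeBorder(cv2.resize(w["frame"],(400,300)),0,100,0,0,0)])[:,:,::-1])
E
```

```text
[0.493  0.1085 0.3738] [[-0.997, 0.082, -0.002], [0.082, 0.997, -0.001], [0.002, -0.001, -1.0]] 0.000436741310202397
```

View pics/c1.png

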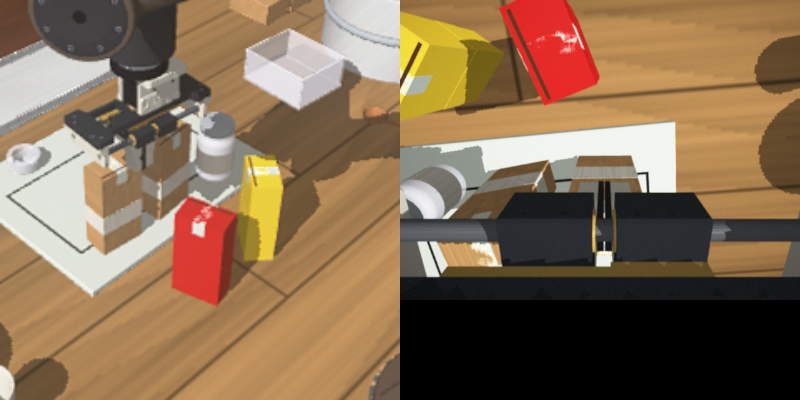

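The fingers at (605,210) in the wrist view are centred on the left carton (570–640), clear of red. I descend to about 125 mm above the board and approach.

{"name": "step_arm", "arguments": {"targets": [[1, 0, 0, 0.02, 0], [1, 0, 0, 0.04, 0], [1, 0, 0, 0.061, 0], [1, -0.005, 0, 0.061, 0], [1, -0.01, 0, 0.061, 0], [1, -0.015, 0, 0.061, 0], [1, -0.02, 0, 0.061, 0], [1, -0.025, 0, 0.061, 0]]}}

```text
t: 4.6
ee_pos: [0.5189, 0.1074, 0.314]
ee_rot: [[-0.997, 0.081, 0.0], [0.081, 0.997, 0.0], [-0.0, 0.0, -1.0]]
wrist_force: [0.2, 0.2, -0.3]
gripper_width: 0.0005
finger_force: 0.0
```

{"name": "step_arm", "arguments": {"targets": [[1, -0.005, 0, 0, 0], [1, -0.01, 0, 0, 0], [1, -0.015, 0, 0, 0], [1, -0.02, 0, 0, 0], [1, -0.025, 0, 0, 0], [1, -0.03, 0, 0, 0], [1, -0.035, 0, 0, 0], [1, -0.04, 0, 0, 0]]}}

```text
t: 5.6
ee_pos: [0.5587, 0.1042, 0.3137]
ee_rot: [[-0.997, 0.081, 0.0], [0.081, 0.997, -0.0], [-0.0, -0.0, -1.0]]
wrist_force: [1.0, 0.4, 0.0]
gripper_width: 0.0006
finger_force: 0.0
```

```bash
python3 - <<'E'
from rect import *
s=manip.observe(); print(np.round(s["ee_pos"],4),np.round(s["wrist_force"],2))
a=manip.capture("side"); b=manip.capture("scene")
cv2.imwrite("pics/c2.png",np.hstack([cv2.resize(x["frame"][y:y+200,c:c+200],(400,400)) for x,y,c in ((a,160,220),(b,150,250))])[:,:,::-1])
E
```

```text
[0.5587 0.1042 0.3137] [0.98 0.43 0.02]
```

View pics/c2.png

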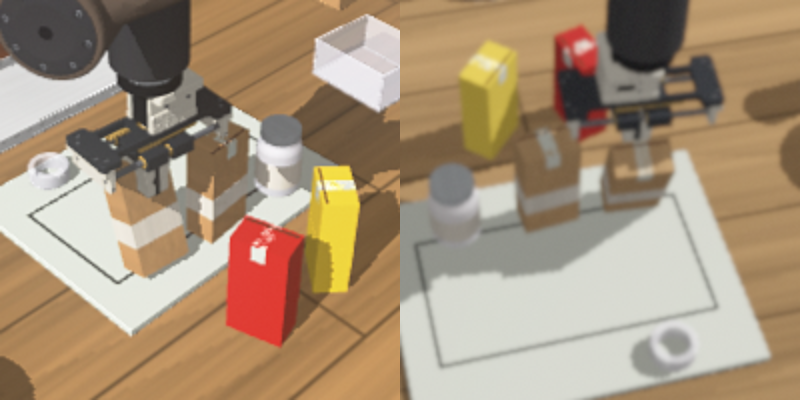

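The left carton at (148,230) in the side crop is leaning away cleanly with its front edge in place. I continue pushing slowly.

{"name": "step_arm", "arguments": {"targets": [[1, -0.003, 0, 0, 0], [1, -0.007, 0, 0, 0], [1, -0.01, 0, 0, 0], [1, -0.014, 0, 0, 0], [1, -0.017, 0, 0, 0], [1, -0.02, 0, 0, 0], [1, -0.02, 0, 0, 0], [1, -0.02, 0, 0, 0]]}}

```text
t: 6.7
ee_pos: [0.5782, 0.1026, 0.3136]
ee_rot: [[-0.997, 0.081, -0.0], [0.081, 0.997, -0.0], [0.0, -0.0, -1.0]]
wrist_force: [-0.4, -0.4, 0.8]
gripper_width: 0.0005
finger_force: 0.0
```

```bash
python3 - <<'E'
from rect import *
s=manip.observe(); print(np.round(s["ee_pos"],4),np.round(s["wrist_force"],2))
a=manip.capture("side"); b=manip.capture("scene")
cv2.imwrite("pics/c3.png",np.hstack([cv2.resize(x["frame"][y:y+200,c:c+200],(400,400)) for x,y,c in ((a,160,220),(b,180,250))])[:,:,::-1])
E
```

```text
[0.5782 0.1026 0.3136] [-0.39 -0.38  0.82]
```

View pics/c3.png

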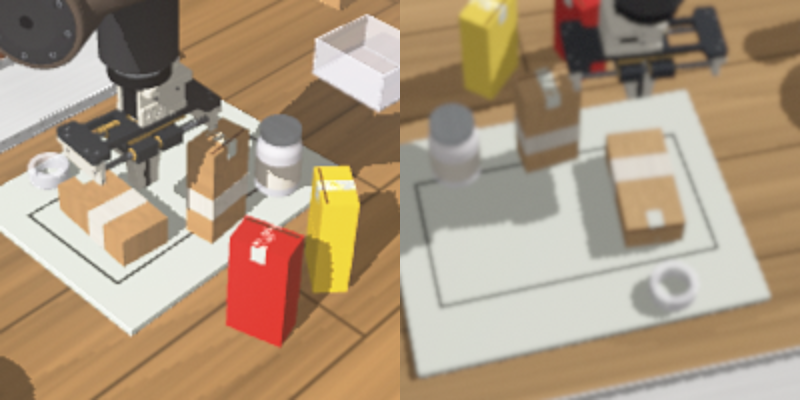

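The left carton at (645,185) in the scene crop lies flat inside the outline. Next I back off, rise and shift behind the middle carton.

{"name": "step_arm", "arguments": {"targets": [[1, 0.02, 0, -0.02, 0], [1, 0.05, 0, -0.045, 0], [1, 0.085, 0, -0.06, 0], [1, 0.084, -0.03, -0.06, -3], [1, 0.081, -0.065, -0.06, -5], [1, 0.078, -0.1, -0.06, -8], [1, 0.076, -0.124, -0.06, -10.2], [1, 0.076, -0.124, -0.06, -10.2]]}}

```text
t: 7.8
ee_pos: [0.4922, -0.016, 0.3738]
ee_rot: [[-0.995, -0.095, 0.0], [-0.095, 0.995, 0.0], [-0.0, 0.0, -1.0]]
wrist_force: [0.5, 0.7, -0.2]
gripper_width: 0.0002
finger_force: 0.0
```

```bash
python3 - <<'E'
from rect import *
s=manip.observe(); print(np.round(s["ee_pos"],4),np.round(s["ee_rot"],3).tolist())
a=manip.capture("side"); w=manip.capture("wrist")
cv2.imwrite("pics/c4.png",np.hstack([cv2.resize(a["frame"][160:360,220:420],(400,400)),cv2.copyMakeBorder(cv2.resize(w["frame"],(400,300)),0,100,0,0,0)])[:,:,::-1])
E
```

```text
[ 0.4922 -0.016   0.3738] [[-0.995, -0.095, 0.0], [-0.095, 0.995, 0.0], [-0.0, 0.0, -1.0]]
```

View pics/c4.png

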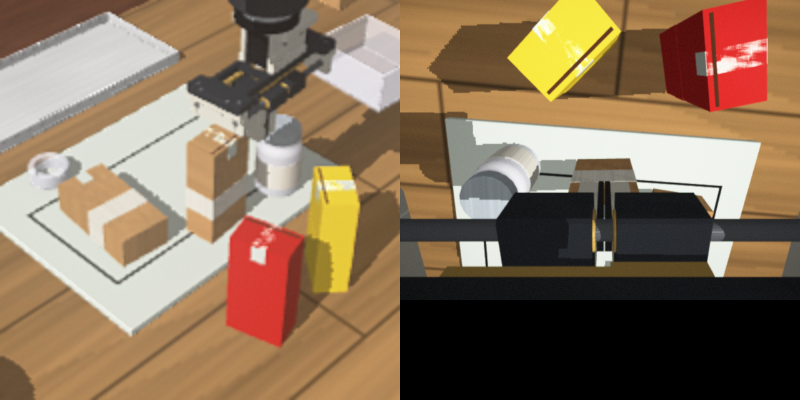

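The wrist view shows the fingers (605) centred on the middle carton (573–637), with the jar clear on the left. I use the same push again.

{"name": "step_arm", "arguments": {"targets": [[1, 0, 0, 0.02, 0], [1, 0, 0, 0.04, 0], [1, 0, 0, 0.061, 0], [1, -0.005, 0, 0.061, 0], [1, -0.01, 0, 0.061, 0], [1, -0.015, 0, 0.061, 0], [1, -0.02, 0, 0.061, 0], [1, -0.025, 0, 0.061, 0]]}}

```text
t: 8.9
ee_pos: [0.5178, -0.0124, 0.3129]
ee_rot: [[-0.995, -0.097, 0.0], [-0.097, 0.995, 0.0], [-0.0, 0.0, -1.0]]
wrist_force: [-0.0, 0.3, 0.4]
gripper_width: 0.0007
finger_force: 0.0
```

{"name": "step_arm", "arguments": {"targets": [[1, -0.005, 0, 0, 0], [1, -0.01, 0, 0, 0], [1, -0.015, 0, 0, 0], [1, -0.02, 0, 0, 0], [1, -0.025, 0, 0, 0], [1, -0.03, 0, 0, 0], [1, -0.035, 0, 0, 0], [1, -0.04, 0, 0, 0]]}}

```text
t: 9.9
ee_pos: [0.5576, -0.0085, 0.3126]
ee_rot: [[-0.995, -0.097, 0.0], [-0.097, 0.995, 0.0], [-0.0, 0.0, -1.0]]
wrist_force: [-0.3, -0.4, 0.8]
gripper_width: 0.0008
finger_force: 0.0
```

{"name": "step_arm", "arguments": {"targets": [[1, -0.003, 0, 0, 0], [1, -0.007, 0, 0, 0], [1, -0.01, 0, 0, 0], [1, -0.014, 0, 0, 0], [1, -0.017, 0, 0, 0], [1, -0.02, 0, 0, 0], [1, -0.02, 0, 0, 0], [1, -0.02, 0, 0, 0]]}}

```text
t: 10.9
ee_pos: [0.577, -0.0066, 0.3126]
ee_rot: [[-0.995, -0.097, -0.0], [-0.097, 0.995, 0.0], [0.0, 0.0, -1.0]]
wrist_force: [0.7, 0.8, 0.2]
gripper_width: 0.0008
finger_force: 0.0
```

```bash
python3 - <<'E'
from rect import *
s=manip.observe(); print(np.round(s["ee_pos"],4),np.round(s["wrist_force"],2))
a=manip.capture("side"); b=manip.capture("scene")
cv2.imwrite("pics/c5.png",np.hstack([cv2.resize(a["frame"][160:360,220:420],(400,400)),cv2.resize(rect(b,.012,.47,.87,-.21,.19),(400,400))])[:,:,::-1])
E
```

```text
[ 0.577  -0.0066  0.3126] [0.66 0.78 0.19]
```

View pics/c5.png

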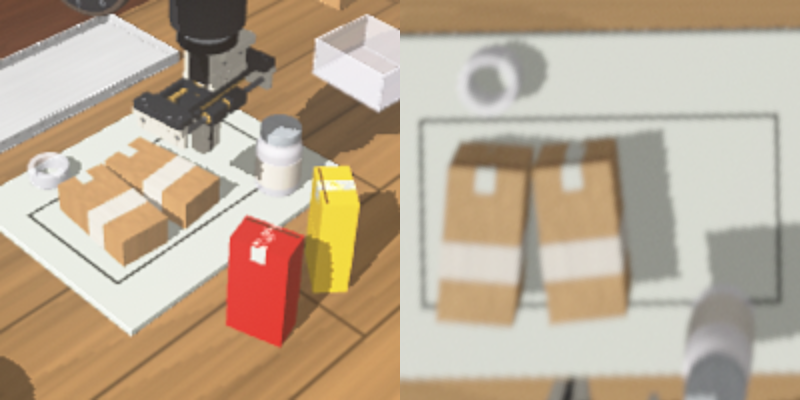

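Both cartons are flat inside the outline, with near edges about 15 mm inside the near line. The jar is standing. I retract clear, then check for a gap between the cartons and that they lie level.

{"name": "step_arm", "arguments": {"targets": [[1, 0.02, 0, -0.02, 0], [1, 0.05, 0, -0.045, 0], [1, 0.08, 0, -0.07, 0], [1, 0.08, 0, -0.09, 0], [1, 0.08, 0, -0.11, 0], [1, 0.08, 0, -0.11, 0], [1, 0.08, 0, -0.11, 0], [1, 0.08, 0, -0.11, 0]]}}

```text
t: 12.0
ee_pos: [0.4973, -0.0144, 0.4217]
ee_rot: [[-0.995, -0.097, -0.002], [-0.097, 0.995, -0.0], [0.002, -0.0, -1.0]]
wrist_force: [-0.1, 0.0, -0.5]
gripper_width: 0.0005
finger_force: 0.0
```

```bash
python3 - <<'E'
from rect import *
s=manip.observe(); print(np.round(s["ee_pos"],4),np.round(s["wrist_force"],2))
a=manip.capture("side"); b=manip.capture("scene")
cv2.imwrite("pics/c6.png",np.hstack([rect(x,.057,.55,.77,-.06,.17,1700) for x in (a,b)])[:,:,::-1])
for p in (a,b):
    print([(np.round(d["xy"],1).tolist(),round(d["p"],2),onz(p,d["xy"],.012)[:2].round(3).tolist()) for q in ("jar","tape") for d in manip.pinpoint(p,q)[:1]])
E
```

```text
[ 0.4973 -0.0144  0.4217] [-0.12  0.03 -0.5 ]
[([355.3, 253.8], 0.75, [0.554, -0.123]), ([244.0, 250.1], 0.71, [0.79, 0.1])]
[([276.5, 263.5], 0.66, [0.553, -0.135]), ([385.4, 327.0], 0.77, [0.802, 0.094])]
```

View pics/c6.png

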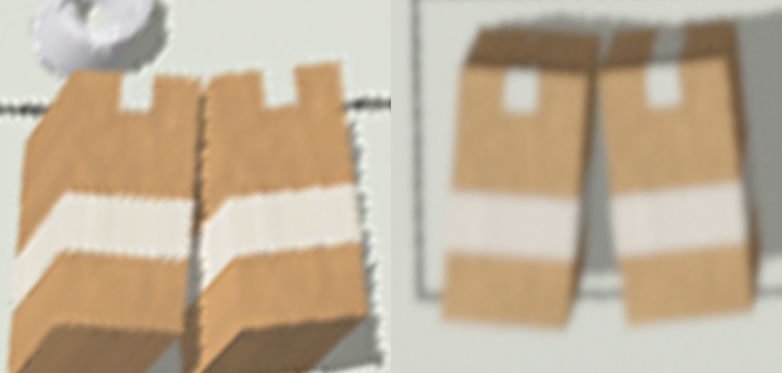

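The top faces at z = 57 mm span x of about 0.579 to 0.729. Both read 150 mm long, so they are level, with a gap of about 6 mm between them. The outline runs from about 0.567 to 0.757. The jar is in place and the arm is clear.

```bash
python3 -c "
from cell import manip
print(manip.finish_job())"
```

```text
the job is handed in; nothing more can be done
None
```

I pushed both brown cartons over and handed the job in at about 12 s of the 37 s allowed; the last pictures show them lying flat inside the outline, the jar standing in its place and the arm clear (no verdict was returned).

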